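# Comb brass rods into the grooves of a sorting tray

## Robot

A 6-joint arm with a two-finger parallel gripper is mounted at the origin on the work surface. World frame = base frame: x ahead of the robot, y to its left, z up, the work surface at z = 0. Lengths are in m, angles in rad, forces in N, time in s.
With the tool pointing down it reaches from about 0.325 to 0.775 m from the base axis. Payload 9.3 kg.
Tool frame: the origin (TCP) lies midway between the tips of the shut fingers; the grasp point (between the pads) lies 19 mm behind it; z points along the fingers, y is the line along which they close (so a half turn about z gives the same grasp; the last joint's range is limited). The gripper opens to 85 mm and grips with 20 to 120 N. Pads are 22 mm wide; open, the fingers measure 114 mm over their backs; the gripper's body (76 mm by 85 mm) begins 54 mm behind the grasp point. The pads swing forward as they close: fully open they stand 13 mm farther back than shut.
Start: joints at [1.022, 0.259, 0.021, 1.334, 0, 1.418], TCP at [0.212, 0.507, 0.231] pointing down, gripper open.
Joint ranges: [-3.04, 3.04], [-0.91, 1.82], [-1.04, 1.36], [-1.92, 1.95], [-1.52, 1.45], [-3.14, 3.14]. Speed limits (rad/s): [2.22, 2.22, 2.79, 3.14, 3.14, 3.14].

## Interface

Orientations are given as a unit quaternion [x, y, z, w].
In Python, from rig import get_state, eyes, r, finder gives the robot as it stands.
- The arm moves only by the shell command python3 -m inch 'ROWS' [OPENING]. ROWS is JSON, a list of rows, each an object with "dp": the shift along the tool's x, y, z in m, a list of three; "rotation": the turn, a rotation vector about the tool's x, y, z in degrees, a list of three. In form: [{"dp": [x, y, z], "rotation": [rx, ry, rz]}, ...]. A call has 1 to 20 rows; each row shifts and turns the commanded pose from where the row before left it, along the tool's axes as they then stand; what a row does not reach is not made up. A row lasts 1/10 s, in which the tool goes at most 50 mm and 8.59 degrees, less where a joint would pass 70% of its speed; a pose out of reach is approached as far as the arm can. A call is refused whole if a number of a shift passes 0.05 or a number of a turn 8.59, either way. A call with a gripper value outside its range is refused whole. OPENING is the finger opening in m, from 0 to 0.0854, set as the call begins (- or left out, the last holds). The fingers move at their own pace and stop on an object; the grip force is fixed at half the most. Time passes only in rows, so rows that do not move let the fingers close. It gives the time, the measured TCP pose, the force, the opening and the grip force at its end, in the units of the state.
- get_state(): the state, without advancing time (a new reading comes with each control period).
- eyes.read_camera(name): name is "scene" or "side" or "wrist"; returns a dict with "img" (400x640x3 uint8, blue, green, red), "K" (3x3 intrinsics, pixels), "view" (4x4, takes a point from world to camera coordinates); the wrist camera has in their place "hand_eye" (4x4, takes a point from camera to tool coordinates, whose origin is the TCP and whose axes are the flange's). Camera axes: x right, y down, z forward; pixel columns grow to the right and rows downward; lengths in m; the calibration is good to about 2 mm. The wrist camera is an equidistant fisheye: a pixel r from the principal point sees the ray r / f radians off the axis. A picture is of the moment at which its call begins: read the wrist's pose just before it. There is no depth.
- r.finish_job(): hands the job in; it is judged then, once.
Trained networks look in a picture, given as the dict that the camera call returned (one of the last four; its "shot" number tells which), for a name from the list of things; names that differ only in an ending like _2 or _b are one class to them, and where a whole thing is asked for, a point or a joint stands for the part that bears it (a point fixed in the world has none). Each returns a list of dicts, best first, with "p" (0 to 1); they miss things now and then, are a little off and sometimes report something else, mostly with a low value. They report only what shows in the picture. A call takes as long as a camera call. They do not tell look-alikes from the thing itself.
- finder.spot_in(thing, picture): "centre" ([x, y, z] in m, in world coordinates, good to about 4 mm: the middle of the surface that is visible of it).
- finder.outline_of(thing, picture): "region" (400x640 bool, what is visible of it).
The state is a dict: "time_s": time; "joint_positions": joint angles; "qd": joint speeds; "joint_torque": joint torques, N m; "ee_pos": TCP position; "eef_rot": TCP orientation; "contact_force": force on the tool from outside, world axes, zero at the start; "ft_torque": the same for the moment, N m; "width": finger opening in m; "grasp_force": force on a finger pad.
Only numpy, scipy, OpenCV 4.12 (cv2) and the standard library are available. Lean on these libraries where they do the work, as an engineer would, in place of code of your own. Each camera call takes 0.05 s, during which the arm holds its last target. There are 200 camera calls.

## Task

Take the rake from its stand, set its teeth down on the flat landing at one end of the grooved tray, and comb it from there across the grooves to the far end with the teeth lightly pressed on the ridges, again if needed, until all four brass rods lie down in the grooves with the teeth still pressed on the ridges. Press gently, touch the rods only with the rake, and leave the other things on the bench alone. Then hang the rake back in the notches of its stand and let go.

Things in the scene. Friction and masses are not known exactly. Their poses are not given: they have to be found in the camera images.
- tray: Wooden sorting tray, fixed, 132 mm (its x) by 244 mm (its y), 40 mm high; origin at the centre of its underside, z up. Walls 6 mm thick, so 120 by 232 mm inside. From y = -116 to -51 mm is a flat landing at ridge height, clear of rods beyond y = -71. From there to the +y wall eight grooves run along x from wall to wall, 13 mm wide, 11 mm deep, centred at y = -44.5, -22.5, ... 109.5 mm, with flat ridges 9 mm wide between.
- tray_ridges (a point): Middle of the tray at the height of the ridge tops and landing, 22 mm above its underside; axes as the tray. The walls stand 18 mm higher, groove floors are 11 mm lower. A rod in a groove has its axis 6 mm below this point, one lying across the ridges 5 mm above. Do not press on the tray with more than 25 N.
- stand: Dark steel stand, fixed, for hanging the rake: base plate 180 (its x) by 80 by 8 mm, and posts at x = -70 and +70 mm, each 12 mm wide in x (128 mm clear between), each with a notch across its top, 16 mm wide in y with flared lips, for the rake's crossbar. Origin at the centre of the underside, z up; lip tops about 109 mm above it.
- stand_seat (a point): Where the centre of the rake's crossbar rests when hung, 85 mm above the stand's underside, midway between the posts; axes as the stand.
- rake: Rake, about 260 g, hanging in the stand at the start; origin at the centre of its aluminium crossbar (160 mm along its x, 12 by 12 mm), z up. Below hangs a wooden comb, 107 mm along x, 32 mm deep along y, seven smooth teeth with 5 mm gaps and flat ends 21 mm deep, bevelled fore and aft. The comb is sprung: it gives from about 2 N, 5 mm upwards at 1.2 N per mm, then is solid.
- rake_grip (a point): Middle of the rake's wooden handle block, 28 mm above the rake's origin; axes as the rake. The block is 60 mm along x, 18 mm thick along y, 42 mm tall: grip it from above across its thickness. The tooth ends lie between 78 and 98 mm below this point: the comb is clamped at another height each time, not measured, to be found by feel.
- rod0: Brass rod, 10 mm thick, 100 mm long, round ends, about 60 g; origin at its middle, on its axis; x along its length. At the start it lies askew on the ridges, its middle between y = -38 and +48 mm in the tray.
- rod1: Brass rod, 10 mm thick, 100 mm long, round ends, about 60 g; origin at its middle, on its axis; x along its length. At the start it lies askew on the ridges, its middle between y = -38 and +48 mm in the tray.
- rod2: Brass rod, 10 mm thick, 100 mm long, round ends, about 60 g; origin at its middle, on its axis; x along its length. At the start it lies askew on the ridges, its middle between y = -38 and +48 mm in the tray.
- rod3: Brass rod, 10 mm thick, 100 mm long, round ends, about 60 g; origin at its middle, on its axis; x along its length. At the start it lies askew on the ridges, its middle between y = -38 and +48 mm in the tray.
- mandrel: Bystander to leave alone: steel ring mandrel, 160 mm tall on a 44 mm foot. Origin at the centre of its underside.
- flux: Bystander to leave alone: amber jar, 44 mm wide, 85 mm tall. Origin at the centre of its underside.
- block: Bystander to leave alone: steel bench block 60 x 60 x 20 mm, between tray and stand. Origin at the centre of its underside.
- band: Bystander to leave alone: small brass ring, 25 mm wide, lying on the bench block. Origin at the centre of its underside.
- graver: Bystander to leave alone: graver with handle, 150 mm long, lying near the robot. Origin at the centre of its underside.
- mallet: Bystander to leave alone: hammer lying at the right. Origin at the centre of its underside.
- cup: Bystander to leave alone: white cup, 72 mm wide, 75 mm tall, at the left. Origin at the centre of its underside.
Not all that is in view belongs to the job. What is shaped like the rod1 but purple is not meant.

How it is judged:
By the outcome, as a careful person would: the job done as asked, in the order asked, and still so for the second after the job is handed in, with the robot touching nothing.
It also fails if it takes over 64 s, if anything falls off the work surface, if the arm or the gripper's body presses on something with over 40 N, if the wrist force passes 120 N, or if a joint passes its speed limit or range.

## Working session

There is one attempt and no reset: what is moved stays moved. The work goes in short steps, Python scripts to look and compute and a shell command to move; the robot and the scene stay as the last step left them, time stands still between calls to the robot, and variables do not carry over. Pictures are saved under pics/ and viewed, at most 10 in all, crops included, and the job is handed in when it is done.

```bash
ls; mkdir -p pics
python3 - <<'E'
from rig import get_state, eyes, finder
import cv2, numpy as np
s=get_state()
for k,v in s.items(): print(k,np.round(v,4))
for n in ("scene","side"):
    p=eyes.read_camera(n); cv2.imwrite(f"pics/{n}0.png",p["img"]); print(n,p["K"],p["view"])
    for t in ("rake","rake_grip","stand","tray","rod0"):
        print(t,[(np.round(d["centre"],3).tolist(),round(d["p"],2)) for d in finder.spot_in(t,p)][:6])
E
```

```text
pics
time_s 0.0
joint_positions [ 1.0224  0.2592  0.0208  1.3337 -0.      1.4182]
qd [-0.001   0.0006  0.0004  0.0003  0.0004  0.0001]
joint_torque [-4.00000e-04 -5.55640e+01  3.44535e+01  1.38000e-02 -2.00000e-04
 -0.00000e+00]
ee_pos [0.2119 0.5072 0.2307]
eef_rot [ 1.966e-01  9.805e-01 -6.000e-04 -2.000e-04]
contact_force [-0.4743 -0.0573  0.3791]
ft_torque [ 0.0436 -0.0413 -0.0024]
grasp_force 0.0
width 0.0853
scene [[497.72293038   0.         323.4731346 ]
 [  0.         497.72293038 203.24703261]
 [  0.           0.           1.        ]] [[-0.79311813  0.60886    -0.01590989  0.49302905]
 [ 0.35717099  0.44378477 -0.82187832 -0.13266478]
 [-0.49334827 -0.65752915 -0.56944087  1.69838571]
 [ 0.          0.          0.          1.        ]]
rake [([0.532, -0.149, 0.076], 0.79)]
rake_grip [([0.528, -0.154, 0.082], 0.73)]
stand [([0.542, -0.138, 0.004], 0.72), ([0.531, -0.452, 0.017], 0.48)]
tray [([0.578, 0.194, 0.023], 0.82), ([0.531, 0.435, 0.049], 0.59), ([0.387, -0.04, 0.019], 0.16)]
rod0 [([0.788, 0.107, 0.058], 0.73), ([0.586, 0.166, 0.033], 0.66), ([0.402, 0.19, 0.007], 0.64), ([0.578, 0.141, 0.028], 0.47), ([0.578, 0.194, 0.031], 0.46)]
side [[500.73283032   0.         307.91958448]
 [  0.         500.73283032 197.62110001]
 [  0.           0.           1.        ]] [[-0.95473548 -0.29682317  0.01939509  0.54472485]
 [-0.18517812  0.54206822 -0.81967744  0.20329336]
 [ 0.2327858  -0.78616668 -0.57249692  1.21653264]
 [ 0.          0.          0.          1.        ]]
rake [([0.551, -0.151, 0.085], 0.74)]
rake_grip [([0.548, -0.151, 0.096], 0.95), ([0.571, 0.2, 0.024], 0.46)]
stand [([0.592, -0.138, 0.007], 0.61), ([0.57, 0.14, 0.029], 0.4)]
tray [([0.573, 0.201, 0.022], 0.96)]
rod0 [([0.573, 0.138, 0.03], 0.71), ([0.576, 0.194, 0.03], 0.69), ([0.399, 0.199, 0.012], 0.65), ([0.591, 0.222, 0.03], 0.64), ([0.58, 0.166, 0.031], 0.56)]
```

View pics/scene0.png

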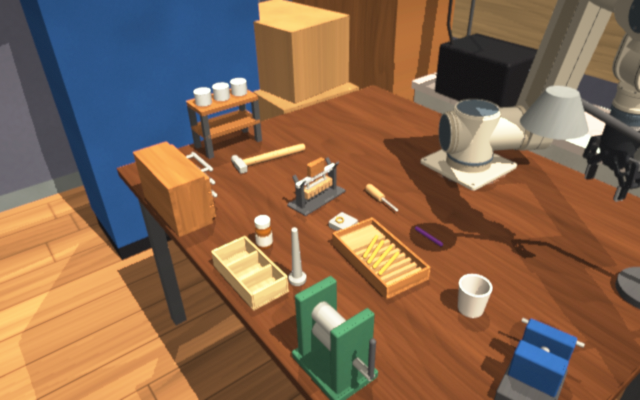

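View pics/side0.png

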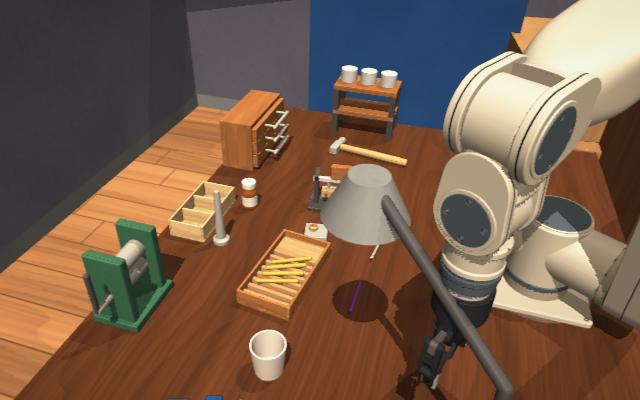

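The scene view shows the rake on its stand at about (317,182), the tray at (380,255) with four brass rods, the bench block at (343,222) and the purple look-alike at (430,236), outside the tray. The side view shows a lamp shade at (370,195) that I need to stay clear of.

```bash
cat > h.py <<'E'
import numpy as np, cv2
from rig import get_state, eyes, finder
from scipy.spatial.transform import Rotation as R
def ray(p,uv,st=None):
    """origin, dirs in world of pixels"""
    uv=np.atleast_2d(np.array(uv,float)); K=np.array(p["K"])
    d=np.c_[(uv-K[:2,2][None])/[K[0,0],K[1,1]],np.ones(len(uv))]
    if "view" in p:
        V=np.array(p["view"]); d/=np.linalg.norm(d,axis=1)[:,None]
        return -V[:3,:3].T@V[:3,3], d@V[:3,:3]
    r=np.hypot(d[:,0],d[:,1]); s=np.where(r>1e-9,np.sin(r)/np.maximum(r,1e-9),1)
    d=np.c_[d[:,0]*s,d[:,1]*s,np.cos(r)]
    H=np.array(p["hand_eye"]); T=R.from_quat(st["eef_rot"]).as_matrix()
    return T@H[:3,3]+st["ee_pos"], d@(T@H[:3,:3]).T
def proj(p,X,st=None):
    X=np.atleast_2d(X); K=np.array(p["K"])
    if "view" in p:
        V=np.array(p["view"]); c=X@V[:3,:3].T+V[:3,3]; q=c[:,:2]/c[:,2:]
    else:
        H=np.array(p["hand_eye"]); T=R.from_quat(st["eef_rot"]).as_matrix()
        c=((X-st["ee_pos"])@T-H[:3,3])@H[:3,:3]
        rr=np.hypot(c[:,0],c[:,1]); th=np.arctan2(rr,c[:,2]); q=c[:,:2]*(th/np.maximum(rr,1e-9))[:,None]
    return q*[K[0,0],K[1,1]]+K[:2,2]
def onz(o,d,z): return o+d*((z-o[2])/d[:,2])[:,None]
def tri(rays):
    A=0;b=0
    for o,d in rays:
        d=d.reshape(3); M=np.eye(3)-np.outer(d,d); A=A+M; b=b+M@o
    return np.linalg.solve(A,b)
E
python3 - <<'E'
from h import *
a=eyes.read_camera("scene"); b=eyes.read_camera("side")
np.set_printoptions(precision=3,suppress=True)
for n,u,v in [("lamp bot",(558,137),(366,235)),("lamp top",(553,90),(370,170)),("lamp arm",(580,100),(385,200)),("mandrel top",(296,230),(218,192)),("flux top",(263,218),(249,182)),("cup",(474,283),(268,340))]:
    print(n,tri([ray(a,u),ray(b,v)]))
print("scene tray corners z.04",onz(*ray(a,[(333,235),(374,219),(429,267),(387,294)]),.04))
print("side tray corners z.04",onz(*ray(b,[(289,231),(330,244),(288,313),(237,295)]),.04))
print("scene posts z.1",onz(*ray(a,[(296,183),(335,165)]),.1))
E
```

```text
lamp bot [0.353 0.442 0.394]
lamp top [0.362 0.411 0.486]
lamp arm [0.331 0.454 0.471]
mandrel top [0.775 0.098 0.153]
flux top [ 0.767 -0.071  0.084]
cup [0.521 0.425 0.077]
scene tray corners z.04 [[0.631 0.056 0.04 ]
 [0.498 0.071 0.04 ]
 [0.526 0.301 0.04 ]
 [0.67  0.304 0.04 ]]
side tray corners z.04 [[0.606 0.052 0.04 ]
 [0.492 0.068 0.04 ]
 [0.518 0.315 0.04 ]
 [0.642 0.301 0.04 ]]
scene posts z.1 [[ 0.612 -0.14   0.1  ]
 [ 0.461 -0.149  0.1  ]]
```

```bash
python3 -m inch '[{"dp":[0,-0.028,0],"rotation":[0,0,0]},{"dp":[0,-0.028,0],"rotation":[0,0,0]},{"dp":[0,-0.028,0],"rotation":[0,0,0]},{"dp":[0,-0.028,0],"rotation":[0,0,0]},{"dp":[0,-0.028,0],"rotation":[0,0,0]},{"dp":[0,-0.028,0],"rotation":[0,0,0]},{"dp":[0,0,0],"rotation":[0,0,-5.65]},{"dp":[0,0,0],"rotation":[0,0,-5.65]},{"dp":[0,0,0],"rotation":[0,0,-5.65]},{"dp":[0,0,0],"rotation":[0,0,-5.65]},{"dp":[-0.027,-0.029,0],"rotation":[0,0,0]},{"dp":[-0.027,-0.029,0],"rotation":[0,0,0]},{"dp":[-0.027,-0.029,0],"rotation":[0,0,0]},{"dp":[-0.027,-0.029,0],"rotation":[0,0,0]},{"dp":[-0.027,-0.029,0],"rotation":[0,0,0]},{"dp":[-0.027,-0.029,0],"rotation":[0,0,0]},{"dp":[-0.027,-0.029,0],"rotation":[0,0,0]},{"dp":[-0.027,-0.029,0],"rotation":[0,0,0]}]'; python3 -c "
from h import *
s=get_state();print(np.round(s['joint_positions'],3),np.round(s['ee_pos'],4),np.round(s['eef_rot'],4),s['time_s'])"
```

```text
time_s: 2.5
ee_pos: [0.3638, 0.1187, 0.2316]
eef_rot: [0.001, 1.0, 0.0, 0.0]
contact_force: [0.8, 1.5, -0.6]
width: 0.0856
grasp_force: 0.0
[ 0.095 -0.03  -0.315  1.285  0.     0.097] [0.3638 0.1187 0.2316] [9.e-04 1.e+00 1.e-04 4.e-04] 2.5
```

```bash
python3 -m inch '[{"dp":[-0.027,-0.016,-0.02],"rotation":[0,0,0]},{"dp":[-0.027,-0.016,-0.02],"rotation":[0,0,0]},{"dp":[-0.027,-0.016,-0.02],"rotation":[0,0,0]},{"dp":[-0.027,-0.016,-0.02],"rotation":[0,0,0]},{"dp":[-0.027,-0.016,-0.02],"rotation":[0,0,0]},{"dp":[0,0,0],"rotation":[0,0,0]}]'
python3 - <<'E'
from h import *
s=get_state();p=eyes.read_camera("wrist")
print(np.round(s['joint_positions'],3),np.round(s['ee_pos'],4),s['time_s'])
cv2.imwrite("pics/w1.png",p["img"]); print(p["K"],p["hand_eye"])
for t in ("rake","rake_grip","stand","tray"):
    print(t,[(np.round(d["centre"],3).tolist(),round(d["p"],2)) for d in finder.spot_in(t,p)][:3])
E
```

```text
time_s: 3.1
ee_pos: [0.5011, 0.0381, 0.3324]
eef_rot: [0.002, 1.0, -0.0, 0.001]
contact_force: [0.2, -0.6, -0.2]
width: 0.0854
grasp_force: 0.0
[-0.091  0.165  0.153  1.556 -0.    -0.088] [0.5011 0.0381 0.3324] 3.1
[[309.70691629   0.         319.12917988]
 [  0.         309.70691629 206.54434975]
 [  0.           0.           1.        ]] [[ 4.52042146e-04 -9.64195893e-01 -2.65190641e-01  6.86771312e-02]
 [ 9.99999637e-01  2.44164545e-04  8.16844548e-04 -8.35343048e-04]
 [-7.22848006e-04 -2.65190914e-01  9.64195653e-01 -1.42940233e-01]
 [ 0.00000000e+00  0.00000000e+00  0.00000000e+00  1.00000000e+00]]
rake [([0.527, -0.15, 0.088], 0.74), ([0.379, -0.048, 0.019], 0.45)]
rake_grip [([0.521, -0.154, 0.09], 0.59)]
stand [([0.519, -0.14, 0.008], 0.68)]
tray [([0.565, 0.161, 0.022], 0.69)]
```

View pics/w1.png

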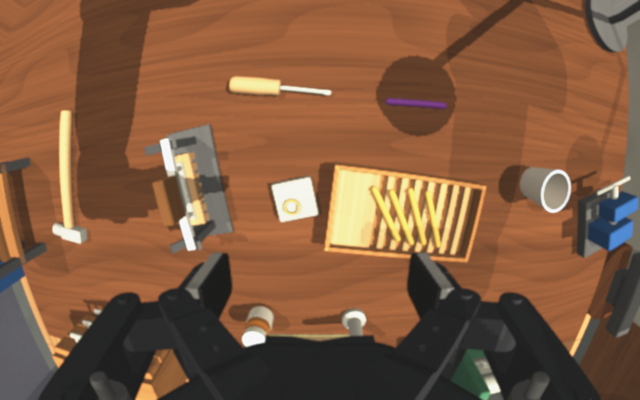

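The wrist view shows the rake in its stand, with crossbar ends near (166,150) and (187,242). The tray is at (335,165), (487,185), (470,262) and (327,252), with the landing at its left end, toward the stand (world -y). The four brass rods are in the tray. The purple one, near (415,103), lies outside it in the lamp's shadow and isn't meant.

Run:
```python
from h import *
np.set_printoptions(precision=4,suppress=True)
s=get_state();p=eyes.read_camera("wrist")
C=onz(*ray(p,[(335,165),(487,185),(470,262),(327,252)],s),.04); print(C, C.mean(0))
for i in range(4): print(np.linalg.norm(C[i]-C[(i+1)%4]))
y=(C[1]+C[2]-C[0]-C[3]); x=(C[2]+C[3]-C[0]-C[1]); print("tray yaw deg",np.degrees(np.arctan2(-y[0],y[1])),np.degrees(np.arctan2(x[1],x[0])))
B=onz(*ray(p,[(166,150),(187,242)],s),.09); print("bar",B,np.linalg.norm(B[0]-B[1]))
cv2.imwrite("pics/w1c.png",cv2.resize(p["img"][110:260,130:240],None,fx=5,fy=4,interpolation=cv2.INTER_CUBIC)[:600])
cv2.imwrite("pics/w1t.png",cv2.resize(p["img"][145:275,315:495],None,fx=4.4,fy=4.4,interpolation=cv2.INTER_CUBIC)[:600])
```

```text
[[0.4866 0.0624 0.04  ]
 [0.5121 0.306  0.04  ]
 [0.6447 0.2951 0.04  ]
 [0.6192 0.052  0.04  ]] [0.5657 0.1789 0.04  ]
0.24488546516545254
0.13307284199184707
0.24446363877785807
0.13307069680024153
tray yaw deg -5.983823049430795 -4.586248514339899
bar [[ 0.4547 -0.1659  0.09  ]
 [ 0.5858 -0.1481  0.09  ]] 0.13235133646267055
```

View pics/w1t.png

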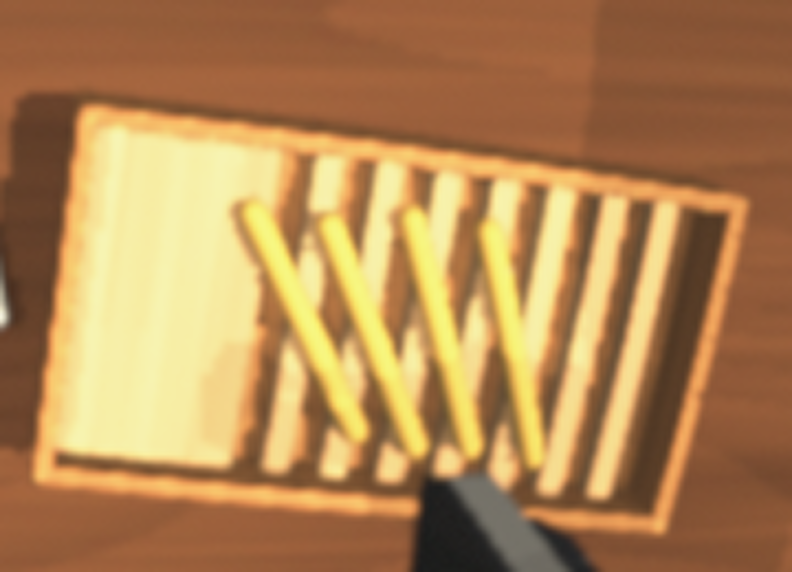

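The four brass rods lie askew in the tray; in the crop they run from (245,205)–(360,440) to (485,225)–(535,465). The landing on the left is empty. The tray measures 245 × 133 mm, which matches the given size.

```bash
python3 -m inch '[{"dp":[-0.0035,-0.0275,0.01],"rotation":[0,0,0]},{"dp":[-0.0035,-0.0275,0.01],"rotation":[0,0,0]},{"dp":[-0.0035,-0.0275,0.01],"rotation":[0,0,0]},{"dp":[-0.0035,-0.0275,0.01],"rotation":[0,0,0]},{"dp":[-0.0035,-0.0275,0.01],"rotation":[0,0,0]},{"dp":[-0.0035,-0.0275,0.01],"rotation":[0,0,0]},{"dp":[-0.0035,-0.0275,0.01],"rotation":[0,0,0]},{"dp":[0,0,0],"rotation":[0,0,-7.7]},{"dp":[0,0,0],"rotation":[0,0,0]},{"dp":[0,0,0],"rotation":[0,0,0]}]'
python3 - <<'E'
from h import *
s=get_state();p=eyes.read_camera("wrist")
print(np.round(s['joint_positions'],3),np.round(s['ee_pos'],4),s['time_s'])
for t in ("rake","rake_grip","stand"):
    print(t,[(np.round(d["centre"],3).tolist(),round(d["p"],2)) for d in finder.spot_in(t,p)][:3])
cv2.imwrite("pics/w2.png",p["img"])
E
```

```text
time_s: 4.4
ee_pos: [0.5218, -0.1519, 0.2615]
eef_rot: [-0.065, 0.998, 0.0, 0.0]
contact_force: [-1.0, -0.5, 1.0]
width: 0.0852
grasp_force: 0.0
[-0.438  0.24   0.073  1.403  0.    -0.568] [ 0.5218 -0.1519  0.2615] 4.4
rake [([0.513, -0.158, 0.09], 0.6)]
rake_grip [([0.51, -0.161, 0.089], 0.73)]
stand [([0.527, -0.154, 0.01], 0.7)]
```

View pics/w2.png

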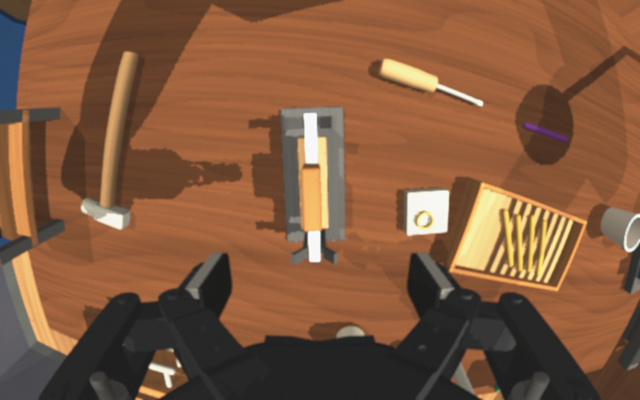

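The rake is below: crossbar from (310,113) to (315,262), handle block top from (303,165) to (320,230). The bystander block is at (427,212).

Run:
```python
from h import *
np.set_printoptions(precision=4,suppress=True)
s=get_state();p=eyes.read_camera("wrist")
B=onz(*ray(p,[(310,113),(315,262)],s),.091); print("bar",B,B.mean(0),np.linalg.norm(B[0]-B[1]),np.degrees(np.arctan2(*(B[1]-B[0])[[1,0]])))
H=onz(*ray(p,[(303,165),(321,165),(321,230),(301,230)],s),.134); print("handle top",H,H.mean(0))
P=onz(*ray(p,[(282,108),(344,108),(344,240)],s),.008); print("base",P,(P[0]+P[2])/2)
# height check: bar far end vs first wrist view (other pose)
s1=dict(ee_pos=np.array([.5011,.0381,.3324]),eef_rot=[.002,1,0,.001])
for a,b in [((310,113),(164,143)),((315,262),(190,248))]:
    print("tri",tri([ray(p,a,s),ray(p,b,s1)]))
im=p["img"]; cv2.imwrite("pics/w2c.png",cv2.resize(im[95:275,260:370],None,fx=3.3,fy=3.3,interpolation=cv2.INTER_CUBIC))
i1=cv2.imread("pics/w1.png"); c=cv2.resize(i1[115:265,130:245],None,fx=3.9,fy=3.9,interpolation=cv2.INTER_CUBIC)
d=cv2.imread("pics/w2c.png"); h=min(len(c),len(d)); cv2.imwrite("pics/pair.png",np.hstack([d[:h],c[:h]])[:600,:800]); print(c.shape,d.shape)
```

```text
bar [[ 0.4448 -0.1718  0.091 ]
 [ 0.6039 -0.146   0.091 ]] [ 0.5244 -0.1589  0.091 ] 0.16118833057276552 9.212075386239102
handle top [[ 0.4922 -0.1706  0.134 ]
 [ 0.4901 -0.1549  0.134 ]
 [ 0.55   -0.1468  0.134 ]
 [ 0.5525 -0.1652  0.134 ]] [ 0.5212 -0.1594  0.134 ]
base [[ 0.4402 -0.2106  0.008 ]
 [ 0.4302 -0.1328  0.008 ]
 [ 0.6052 -0.1066  0.008 ]] [ 0.5227 -0.1586  0.008 ]
tri [ 0.447  -0.1715  0.0898]
tri [ 0.5998 -0.1461  0.0951]
(585, 448, 3) (594, 363, 3)
```

View pics/pair.png

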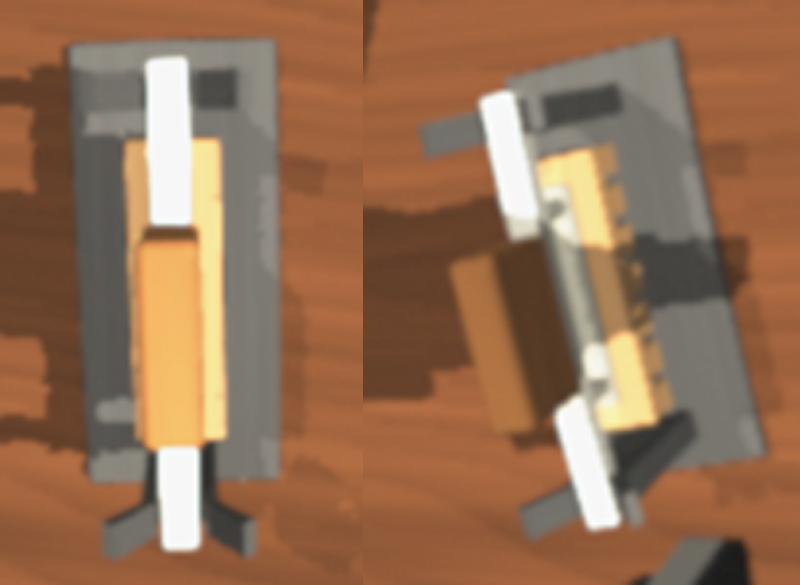

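```bash
python3 -m inch '[{"dp":[0,-0.0072,0],"rotation":[0,0,-1.2]},{"dp":[0,0,0.02],"rotation":[0,0,0]},{"dp":[0,0,0.02],"rotation":[0,0,0]},{"dp":[0,0,0.02],"rotation":[0,0,0]},{"dp":[0,0,0.02],"rotation":[0,0,0]},{"dp":[0,0,0.02],"rotation":[0,0,0]},{"dp":[0,0,0.02],"rotation":[0,0,0]},{"dp":[0,0,0.02],"rotation":[0,0,0]},{"dp":[0,0,0.015],"rotation":[0,0,0]},{"dp":[0,0,0.0075],"rotation":[0,0,0]},{"dp":[0,0,0],"rotation":[0,0,0]}]' && python3 -m inch '[{"dp":[0,0,0],"rotation":[0,0,0]},{"dp":[0,0,0],"rotation":[0,0,0]},{"dp":[0,0,0],"rotation":[0,0,0]},{"dp":[0,0,0],"rotation":[0,0,0]},{"dp":[0,0,0],"rotation":[0,0,0]},{"dp":[0,0,0],"rotation":[0,0,0]},{"dp":[0,0,0],"rotation":[0,0,0]},{"dp":[0,0,0],"rotation":[0,0,0]}]' 0
```

```text
time_s: 5.75
ee_pos: [0.5227, -0.1593, 0.0981]
eef_rot: [-0.077, 0.997, 0.0, -0.001]
contact_force: [-0.4, -0.3, 0.3]
width: 0.0856
grasp_force: 0.0
time_s: 6.55
ee_pos: [0.5232, -0.1597, 0.0992]
eef_rot: [-0.077, 0.997, -0.0, 0.0]
contact_force: [-1.6, 1.0, 5.8]
width: 0.0172
grasp_force: 58.7
```

```bash
python3 -m inch '[{"dp":[0,0,-0.004],"rotation":[0,0,0]},{"dp":[0,0,-0.008],"rotation":[0,0,0]},{"dp":[0,0,-0.015],"rotation":[0,0,0]},{"dp":[0,0,-0.015],"rotation":[0,0,0]},{"dp":[0,0,-0.015],"rotation":[0,0,0]},{"dp":[0,0,-0.015],"rotation":[0,0,0]},{"dp":[0,0,-0.015],"rotation":[0,0,0]},{"dp":[0,0,-0.013],"rotation":[0,0,0]},{"dp":[0,0,0],"rotation":[0,0,0]},{"dp":[0,0,0],"rotation":[0,0,0]}]' && python3 -m inch '[{"dp":[-0.003,0.012,0],"rotation":[0,0,0]},{"dp":[-0.0072,0.0237,0],"rotation":[0,0,0]},{"dp":[-0.0072,0.0237,0],"rotation":[0,0,0]},{"dp":[-0.0072,0.0237,0],"rotation":[0,0,0]},{"dp":[-0.0072,0.0237,0],"rotation":[0,0,0]},{"dp":[-0.0072,0.0237,0],"rotation":[0,0,0]},{"dp":[-0.0072,0.0237,0],"rotation":[0,0,0]},{"dp":[-0.0072,0.0237,0],"rotation":[0,0,0]},{"dp":[-0.0072,0.0237,0],"rotation":[0,0,0]},{"dp":[-0.0072,0.0237,0],"rotation":[0,0,0]},{"dp":[-0.002,0.012,0],"rotation":[0,0,0]},{"dp":[0,0,0],"rotation":[0,0,5]},{"dp":[0,0,0],"rotation":[0,0,5]},{"dp":[0,0,0],"rotation":[0,0,4.8]},{"dp":[0,0,0],"rotation":[0,0,0]},{"dp":[0,0,0],"rotation":[0,0,0]}]'
python3 - <<'E'
from h import *
s=get_state();p=eyes.read_camera("wrist");q=eyes.read_camera("side")
cv2.imwrite("pics/w3.png",np.vstack([p["img"],])) ; cv2.imwrite("pics/s3.png",q["img"])
cv2.imwrite("pics/both3.png",np.hstack([p["img"][100:330,130:530],cv2.resize(q["img"][150:330,200:400],None,fx=2,fy=2)[:230]])[:600,:800])
E
```

```text
time_s: 7.55
ee_pos: [0.523, -0.1597, 0.1986]
eef_rot: [-0.077, 0.997, -0.0, 0.0]
contact_force: [-0.2, -0.1, -2.6]
width: 0.017
grasp_force: 58.7
time_s: 9.15
ee_pos: [0.5553, 0.0856, 0.1984]
eef_rot: [0.051, 0.999, -0.0, -0.0]
contact_force: [0.6, 1.0, -2.3]
width: 0.0173
grasp_force: 58.9
```

View pics/w3.png

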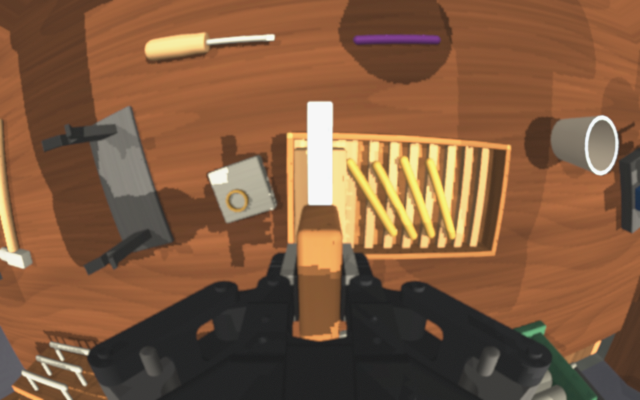

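The rake is held, the bar shows at (320,155) and the comb sits above the landing. Tray corners are at (288,133), (511,147), (495,257) and (287,254). The four rods and the block with the band haven't moved.

```bash
python3 - <<'E'
from h import *
np.set_printoptions(precision=4,suppress=True)
s=get_state();p=eyes.read_camera("wrist")
C=onz(*ray(p,[(288,133),(511,147),(495,257)],s),.04); print(C,(C[0]+C[2])/2,np.linalg.norm(C[1]-C[0]),np.linalg.norm(C[2]-C[1]))
y=C[1]-C[0]; x=C[2]-C[1]; print(np.degrees([np.arctan2(-y[0],y[1]),np.arctan2(x[1],x[0])]))
# bar far end and block edges -> rake in hand
z=s["ee_pos"][2]-.0992+.091
E=onz(*ray(p,[(320,102)],s),z); print("bar end",E, "rel tool", R.from_quat(s["eef_rot"]).inv().apply(E-s["ee_pos"]))
E
python3 -m inch '[{"dp":[0,0,0.015],"rotation":[0,0,0]},{"dp":[0,0,0.02],"rotation":[0,0,0]},{"dp":[0,0,0.02],"rotation":[0,0,0]},{"dp":[0,0,0.015],"rotation":[0,0,0]},{"dp":[0,0,0.01],"rotation":[0,0,0]},{"dp":[0,0,0],"rotation":[0,0,0]},{"dp":[0,0,0],"rotation":[0,0,0]},{"dp":[0,0,0],"rotation":[0,0,0]}]'
```

```text
[[0.4931 0.0608 0.04  ]
 [0.523  0.3025 0.04  ]
 [0.6541 0.2882 0.04  ]] [0.5736 0.1745 0.04  ] 0.24353294256420205 0.13186947196795268
[-7.0738 -6.2308]
bar end [[0.4768 0.0931 0.1904]] rel tool [[ 0.0791 -0.0005  0.0082]]
time_s: 10.1
ee_pos: [0.5562, 0.0855, 0.1197]
eef_rot: [0.052, 0.999, 0.0, 0.001]
contact_force: [-0.4, 0.4, -2.2]
width: 0.0172
grasp_force: 58.9
```

```bash
cat > fit.py <<'E'
from h import *
from scipy.optimize import minimize
np.set_printoptions(precision=4,suppress=True)
a=eyes.read_camera("scene"); b=eyes.read_camera("side"); w=eyes.read_camera("wrist")
S=lambda e,q: dict(ee_pos=np.array(e),eef_rot=np.array(q)/np.linalg.norm(q))
V=[("scene",cv2.imread("pics/scene0.png"),a,None),("side",cv2.imread("pics/side0.png"),b,None),
("w1",cv2.imread("pics/w1.png"),w,S([.5011,.0381,.3324],[.0015,1,0,.0007])),
("w2",cv2.imread("pics/w2.png"),w,S([.5218,-.1519,.2615],[-.065,.998,0,0])),
("w3",cv2.imread("pics/w3.png"),w,S([.5553,.0856,.1984],[.051,.999,0,0]))]
G=[]
for n,im,p,s in V:
    l=cv2.GaussianBlur(cv2.cvtColor(im,cv2.COLOR_BGR2LAB).astype(np.float32),(0,0),1.2)
    G.append([np.stack([cv2.Sobel(l[...,c],cv2.CV_32F,1,0),cv2.Sobel(l[...,c],cv2.CV_32F,0,1)]) for c in range(3)])
t=np.linspace(-1,1,60)
def rim(hx,hy,z): return [np.c_[t*hx,0*t+sy*hy,0*t+z] for sy in(-1,1)]+[np.c_[0*t+sx*hx,t*hy,0*t+z] for sx in(-1,1)]
L=rim(.066,.122,.04)+rim(.060,.116,.04)
def score(v,ids):
    x,y,yaw=v; c,s_=np.cos(yaw),np.sin(yaw); tot=0
    for i in ids:
        n,im,p,s=V[i]
        for l in L:
            X=np.c_[x+c*l[:,0]-s_*l[:,1],y+s_*l[:,0]+c*l[:,1],l[:,2]]
            u=proj(p,X,s).astype(np.float32); d=np.gradient(u,axis=0); nn=np.c_[-d[:,1],d[:,0]]/np.linalg.norm(d,axis=1)[:,None]
            g=0
            for ch in G[i]:
                gx=cv2.remap(ch[0],u[None],None,1)[0]; gy=cv2.remap(ch[1],u[None],None,1)[0]; g=g+np.minimum(abs(gx*nn[:,0]+gy*nn[:,1]),150)
            tot+=g.mean()
    return tot
def best(ids):
    c=[(score((x,y,w_),ids),x,y,w_) for x in np.arange(.555,.588,.0025) for y in np.arange(.165,.193,.0025) for w_ in np.radians(np.arange(-9,-2.9,1))]
    m=max(c); r=minimize(lambda v:-score(v,ids),m[1:],method="Nelder-Mead",options=dict(initial_simplex=np.array(m[1:])+np.array([[0,0,0],[.001,0,0],[0,.001,0],[0,0,.008]])))
    return r.x[:2],np.degrees(r.x[2]),-r.fun
for ids in ([0],[1],[2],[3],[4],[0,1,2,4]): print([V[i][0] for i in ids],*best(ids))
E
python3 fit.py
```

```text
['scene'] [0.58   0.1736] -6.5025973614883865 1285.462646484375
['side'] [0.5717 0.1745] -6.542077717944637 1179.137939453125
['w1'] [0.5707 0.1737] -6.5733726570252635 1370.982666015625
['w2'] [0.5711 0.1692] -6.53617311304438 1388.9398193359375
['w3'] [0.5718 0.1727] -6.423165785175736 1308.369140625
['scene', 'side', 'w1', 'w3'] [0.5713 0.1734] -6.712709294740914 4808.869140625
```

```bash
python3 -m inch '[{"dp":[-0.0053,-0.0048,0],"rotation":[0,0,0.6]},{"dp":[0,0,0.005],"rotation":[0,0,0]},{"dp":[0,0,0.005],"rotation":[0,0,0]},{"dp":[0,0,0],"rotation":[0,0,0]},{"dp":[0,0,0],"rotation":[0,0,0]}]' && python3 -m inch '[{"dp":[0,0,0.003],"rotation":[0,0,0]},{"dp":[0,0,0],"rotation":[0,0,0]},{"dp":[0,0,0],"rotation":[0,0,0]}]'| egrep "pos|cont" &&  python3 -m inch '[{"dp":[0,0,0.003],"rotation":[0,0,0]},{"dp":[0,0,0],"rotation":[0,0,0]},{"dp":[0,0,0],"rotation":[0,0,0]}]'| egrep "pos|cont"
```

```text
time_s: 10.75
ee_pos: [0.5602, 0.0802, 0.1084]
eef_rot: [0.057, 0.998, -0.0, -0.0]
contact_force: [0.5, 0.4, -1.9]
width: 0.0172
grasp_force: 59.0
ee_pos: [0.5603, 0.0803, 0.1057]
contact_force: [-0.7, 0.5, -2.1]
ee_pos: [0.5603, 0.0802, 0.1027]
contact_force: [-0.8, -0.6, -3.0]
```

```bash
python3 -m inch '[{"dp":[0,0,0.003],"rotation":[0,0,0]},{"dp":[0,0,0],"rotation":[0,0,0]},{"dp":[0,0,0],"rotation":[0,0,0]}]'| egrep "pos|cont"; python3 -c "
from rig import get_state
print(get_state()['contact_force'])"
```

```text
ee_pos: [0.5603, 0.0802, 0.0997]
contact_force: [-0.4, 0.7, -2.6]
[-0.39193988  0.67647565 -2.62900944]
```

```bash
python3 -m inch '[{"dp":[0,0,0.002],"rotation":[0,0,0]},{"dp":[0,0,0],"rotation":[0,0,0]},{"dp":[0,0,0],"rotation":[0,0,0]}]'| egrep "pos|cont"
```

```text
ee_pos: [0.5604, 0.0802, 0.0977]
contact_force: [0.3, -0.2, -2.6]
```

```bash
python3 -m inch '[{"dp":[0,0,0.002],"rotation":[0,0,0]},{"dp":[0,0,0],"rotation":[0,0,0]},{"dp":[0,0,0],"rotation":[0,0,0]}]'| egrep "pos|cont"
```

```text
ee_pos: [0.5604, 0.0802, 0.0957]
contact_force: [-0.1, 0.5, -2.4]
```

```bash
python3 -m inch '[{"dp":[0,0,0.002],"rotation":[0,0,0]},{"dp":[0,0,0],"rotation":[0,0,0]},{"dp":[0,0,0],"rotation":[0,0,0]}]'| egrep "pos|cont"
```

```text
ee_pos: [0.5604, 0.0802, 0.0937]
contact_force: [0.2, 0.4, -2.1]
```

```bash
python3 -m inch '[{"dp":[0,0,0.002],"rotation":[0,0,0]},{"dp":[0,0,0],"rotation":[0,0,0]},{"dp":[0,0,0],"rotation":[0,0,0]}]'| egrep "pos|cont"
```

```text
ee_pos: [0.5603, 0.0802, 0.0917]
contact_force: [-0.3, -0.0, -1.9]
```

```bash
python3 -m inch '[{"dp":[0,0,0.0015],"rotation":[0,0,0]},{"dp":[0,0,0],"rotation":[0,0,0]},{"dp":[0,0,0],"rotation":[0,0,0]}]'| egrep "time|pos|cont"
```

```text
time_s: 13.15
ee_pos: [0.5605, 0.0802, 0.0905]
contact_force: [0.4, 1.0, -0.7]
```

```bash
python3 -m inch '[{"dp":[0,0,0.0012],"rotation":[0,0,0]},{"dp":[0,0,0],"rotation":[0,0,0]},{"dp":[0,0,0],"rotation":[0,0,0]}]'| egrep "time|pos|cont"
```

```text
time_s: 13.45
ee_pos: [0.5605, 0.0802, 0.0892]
contact_force: [-0.1, 0.9, 0.3]
```

```bash
python3 -m inch '[{"dp":[0,0,0.001],"rotation":[0,0,0]},{"dp":[0,0,0],"rotation":[0,0,0]},{"dp":[0,0,0],"rotation":[0,0,0]}]'| egrep "time|pos|cont"
```

```text
time_s: 13.75
ee_pos: [0.5605, 0.0802, 0.0882]
contact_force: [-0.4, 0.3, 3.1]
```

```bash
python3 -m inch '[{"dp":[0,0.003,0],"rotation":[0,0,0]},{"dp":[0,0.005,0],"rotation":[0,0,0]},{"dp":[0,0.005,0],"rotation":[0,0,0]},{"dp":[0,0.005,0],"rotation":[0,0,0]},{"dp":[0,0.005,0],"rotation":[0,0,0]},{"dp":[0,0.005,0],"rotation":[0,0,0]},{"dp":[0,0.005,0],"rotation":[0,0,0]},{"dp":[0,0.005,0],"rotation":[0,0,0]},{"dp":[0,0.005,0],"rotation":[0,0,0]},{"dp":[0,0.005,0],"rotation":[0,0,0]},{"dp":[0,0.005,0],"rotation":[0,0,0]},{"dp":[0,0.005,0],"rotation":[0,0,0]}]'| egrep "time|pos|cont"
```

```text
time_s: 14.95
ee_pos: [0.5671, 0.1381, 0.088]
contact_force: [-0.7, -1.8, 2.4]
```

```bash
python3 -m inch '[{"dp":[0,0.005,0],"rotation":[0,0,0]},{"dp":[0,0.005,0],"rotation":[0,0,0]},{"dp":[0,0.005,0],"rotation":[0,0,0]},{"dp":[0,0.005,0],"rotation":[0,0,0]},{"dp":[0,0.005,0],"rotation":[0,0,0]},{"dp":[0,0.005,0],"rotation":[0,0,0]},{"dp":[0,0.005,0],"rotation":[0,0,0]},{"dp":[0,0.005,0],"rotation":[0,0,0]},{"dp":[0,0.005,0],"rotation":[0,0,0]},{"dp":[0,0.005,0],"rotation":[0,0,0]}]'| egrep "time|pos|cont|width"
```

```text
time_s: 15.95
ee_pos: [0.5728, 0.1879, 0.0881]
contact_force: [-0.6, -2.8, 2.4]
width: 0.017
```

```bash
python3 -m inch '[{"dp":[0,0.005,0],"rotation":[0,0,0]},{"dp":[0,0.005,0],"rotation":[0,0,0]},{"dp":[0,0.005,0],"rotation":[0,0,0]},{"dp":[0,0.005,0],"rotation":[0,0,0]},{"dp":[0,0.005,0],"rotation":[0,0,0]},{"dp":[0,0.005,0],"rotation":[0,0,0]},{"dp":[0,0.005,0],"rotation":[0,0,0]},{"dp":[0,0.005,0],"rotation":[0,0,0]}]'| egrep "time|pos|cont"
```

```text
time_s: 16.75
ee_pos: [0.5774, 0.2277, 0.0881]
contact_force: [-0.0, -1.1, 2.1]
```

```bash
python3 -m inch '[{"dp":[0,0.005,0],"rotation":[0,0,0]},{"dp":[0,0.005,0],"rotation":[0,0,0]},{"dp":[0,0.005,0],"rotation":[0,0,0]},{"dp":[0,0.005,0],"rotation":[0,0,0]},{"dp":[0,0.005,0],"rotation":[0,0,0]},{"dp":[0,0.005,0],"rotation":[0,0,0]},{"dp":[0,0.005,0],"rotation":[0,0,0]},{"dp":[0,0.003,0],"rotation":[0,0,0]},{"dp":[0,0,0],"rotation":[0,0,0]},{"dp":[0,0,0],"rotation":[0,0,0]}]'| egrep "time|pos|cont|width"
python3 - <<'E'
from h import *
s=get_state();p=eyes.read_camera("wrist")
im=p["img"]; cv2.imwrite("pics/w4.png",cv2.resize(im[60:300,60:380],None,fx=2.4,fy=2.4,interpolation=cv2.INTER_CUBIC))
cv2.imwrite("pics/w4raw.png",im)
# rod heights etc: where would grooves appear
c,t=np.array([.5715,.1735]),np.radians(-6.5)
for k in range(8):
    y=-.0445+.022*k; q=[]
    for x in(-.05,.05): q.append([c[0]+np.cos(t)*x-np.sin(t)*y,c[1]+np.sin(t)*x+np.cos(t)*y,.016])
    print(k,((proj(p,q,s)-[60,60])*2.4).round().tolist())
E
```

```text
time_s: 17.75
ee_pos: [0.5817, 0.2654, 0.0881]
contact_force: [0.4, 0.2, 2.2]
width: 0.0171
0 [[201.0, 232.0], [242.0, 512.0]]
1 [[258.0, 228.0], [296.0, 516.0]]
2 [[320.0, 225.0], [353.0, 520.0]]
3 [[387.0, 222.0], [413.0, 523.0]]
4 [[458.0, 219.0], [477.0, 525.0]]
5 [[531.0, 218.0], [542.0, 527.0]]
6 [[607.0, 217.0], [609.0, 527.0]]
7 [[683.0, 217.0], [676.0, 527.0]]
```

View pics/w4.png

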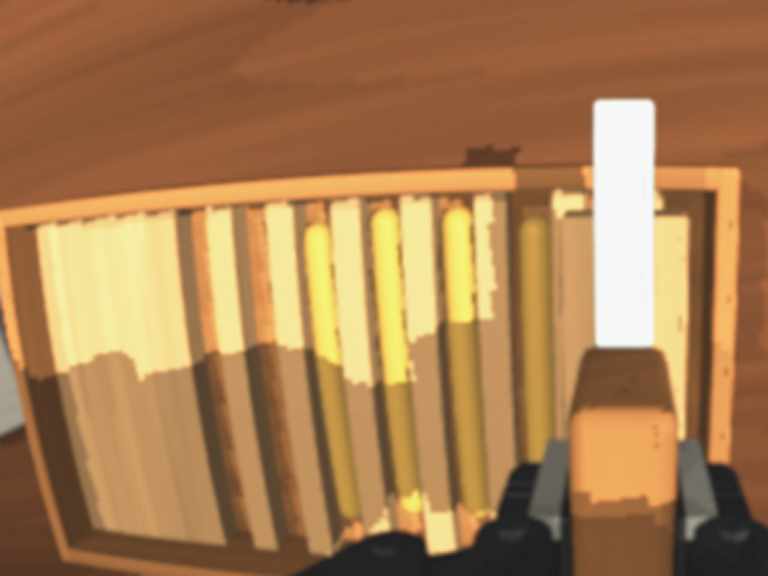

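All four rods lie parallel in grooves 2–5, with ends near (317,230), (385,215), (457,212) and (533,225), on the projected groove lines. The comb is at the far end and still pressing at about 4.7 N. I'll finish the last 3 mm, lift and carry the rake back.

```bash
python3 -m inch '[{"dp":[0,0.003,0],"rotation":[0,0,0]},{"dp":[0,0,0],"rotation":[0,0,0]},{"dp":[0,0,0],"rotation":[0,0,0]},{"dp":[0,0,-0.004],"rotation":[0,0,0]},{"dp":[0,0,-0.008],"rotation":[0,0,0]},{"dp":[0,0,-0.015],"rotation":[0,0,0]},{"dp":[0,0,-0.02],"rotation":[0,0,0]},{"dp":[0,0,-0.02],"rotation":[0,0,0]},{"dp":[0,0,-0.02],"rotation":[0,0,0]},{"dp":[0,0,-0.02],"rotation":[0,0,0]},{"dp":[0,0,0],"rotation":[0,0,0]}]' | egrep "time|pos|cont"; python3 -m inch '[{"dp":[0.0006,-0.012,0],"rotation":[0,0,0]},{"dp":[0.0006,-0.028,0],"rotation":[0,0,0]},{"dp":[0.0006,-0.028,0],"rotation":[0,0,0]},{"dp":[0.0006,-0.028,0],"rotation":[0,0,0]},{"dp":[0.0006,-0.028,0],"rotation":[0,0,0]},{"dp":[0.0006,-0.028,0],"rotation":[0,0,0]},{"dp":[0.0006,-0.028,0],"rotation":[0,0,0]},{"dp":[0.0006,-0.028,0],"rotation":[0,0,0]},{"dp":[0.0006,-0.028,0],"rotation":[0,0,0]},{"dp":[0.0006,-0.028,0],"rotation":[0,0,0]},{"dp":[0.0006,-0.028,0],"rotation":[0,0,0]},{"dp":[0.0006,-0.028,0],"rotation":[0,0,0]},{"dp":[0.0006,-0.028,0],"rotation":[0,0,0]},{"dp":[0.0006,-0.028,0],"rotation":[0,0,0]},{"dp":[0.0006,-0.028,0],"rotation":[0,0,0]},{"dp":[0.0006,-0.028,0],"rotation":[0,0,-5.1]},{"dp":[0,0,0],"rotation":[0,0,-5.1]},{"dp":[0,0,0],"rotation":[0,0,-5.1]},{"dp":[0,0,0],"rotation":[0,0,0]},{"dp":[0,0,0],"rotation":[0,0,0]}]' | egrep "time|pos|cont|rot"
```

```text
time_s: 18.9
ee_pos: [0.5829, 0.2683, 0.198]
contact_force: [0.1, -0.2, -2.8]
time_s: 20.9
ee_pos: [0.5222, -0.1602, 0.1942]
eef_rot: [-0.075, 0.997, 0.0, -0.001]
contact_force: [-0.5, 0.6, -2.0]
```

```bash
python3 -m inch '[{"dp":[-0.001,0.0003,0],"rotation":[0,0,-0.2]},{"dp":[0,0,0.015],"rotation":[0,0,0]},{"dp":[0,0,0.02],"rotation":[0,0,0]},{"dp":[0,0,0.015],"rotation":[0,0,0]},{"dp":[0,0,0.005],"rotation":[0,0,0]},{"dp":[0,0,0.005],"rotation":[0,0,0]},{"dp":[0,0,0.005],"rotation":[0,0,0]},{"dp":[0,0,0.004],"rotation":[0,0,0]},{"dp":[0,0,0],"rotation":[0,0,0]},{"dp":[0,0,0],"rotation":[0,0,0]}]' | egrep "time|pos|cont|rot"; python3 -m inch '[{"dp":[0,0,0.004],"rotation":[0,0,0]},{"dp":[0,0,0.004],"rotation":[0,0,0]},{"dp":[0,0,0.004],"rotation":[0,0,0]},{"dp":[0,0,0.004],"rotation":[0,0,0]},{"dp":[0,0,0.004],"rotation":[0,0,0]},{"dp":[0,0,0.003],"rotation":[0,0,0]},{"dp":[0,0,0],"rotation":[0,0,0]},{"dp":[0,0,0],"rotation":[0,0,0]}]' | egrep "time|pos|cont|rot"
```

```text
time_s: 21.9
ee_pos: [0.5241, -0.1597, 0.1263]
eef_rot: [-0.078, 0.997, -0.0, 0.0]
contact_force: [0.1, 0.5, -2.5]
time_s: 22.7
ee_pos: [0.524, -0.1597, 0.1031]
eef_rot: [-0.078, 0.997, 0.0, -0.0]
contact_force: [-0.8, -0.5, -1.7]
```

```bash
python3 -m inch '[{"dp":[0,0,0.002],"rotation":[0,0,0]},{"dp":[0,0,0.0015],"rotation":[0,0,0]},{"dp":[0,0,0],"rotation":[0,0,0]},{"dp":[0,0,0],"rotation":[0,0,0]}]' | egrep "time|pos|cont|rot"
```

```text
time_s: 23.1
ee_pos: [0.5239, -0.1597, 0.0996]
eef_rot: [-0.078, 0.997, 0.0, -0.0]
contact_force: [0.4, -1.4, -2.6]
```

```bash
python3 -m inch '[{"dp":[0,0,0.0008],"rotation":[0,0,0]},{"dp":[0,0,0],"rotation":[0,0,0]},{"dp":[0,0,0],"rotation":[0,0,0]}]' | egrep "time|pos|cont|rot"
```

```text
time_s: 23.4
ee_pos: [0.5241, -0.1597, 0.0993]
eef_rot: [-0.078, 0.997, -0.0, 0.0]
contact_force: [-2.6, 1.4, 4.7]
```

Seated at the same height as at pickup (z 0.0993). Releasing.

```bash
python3 -m inch '[{"dp":[0,0,0],"rotation":[0,0,0]},{"dp":[0,0,0],"rotation":[0,0,0]},{"dp":[0,0,0],"rotation":[0,0,0]},{"dp":[0,0,0],"rotation":[0,0,0]},{"dp":[0,0,0],"rotation":[0,0,0]},{"dp":[0,0,0],"rotation":[0,0,0]},{"dp":[0,0,0],"rotation":[0,0,0]}]' 0.085 && python3 -m inch '[{"dp":[0,0,-0.005],"rotation":[0,0,0]},{"dp":[0,0,-0.01],"rotation":[0,0,0]},{"dp":[0,0,-0.02],"rotation":[0,0,0]},{"dp":[0,0,-0.02],"rotation":[0,0,0]},{"dp":[0,0,-0.02],"rotation":[0,0,0]},{"dp":[0,0,-0.02],"rotation":[0,0,0]},{"dp":[0,0,-0.02],"rotation":[0,0,0]},{"dp":[0,0,-0.02],"rotation":[0,0,0]},{"dp":[0,0,-0.02],"rotation":[0,0,0]},{"dp":[0,0,0],"rotation":[0,0,0]},{"dp":[0,0,0],"rotation":[0,0,0]}]'
python3 - <<'E'
from h import *
s=get_state();p=eyes.read_camera("wrist"); cv2.imwrite("pics/w5.png",p["img"]); print(s["time_s"])
E
```

```text
time_s: 24.1
ee_pos: [0.524, -0.1597, 0.0987]
eef_rot: [-0.078, 0.997, -0.0, -0.0]
contact_force: [-0.3, -0.4, 0.6]
width: 0.0851
grasp_force: 0.0
time_s: 25.2
ee_pos: [0.524, -0.1597, 0.2544]
eef_rot: [-0.078, 0.997, -0.0, 0.001]
contact_force: [-0.4, -0.4, -0.9]
width: 0.0853
grasp_force: 0.0
25.2
```

View pics/w5.png

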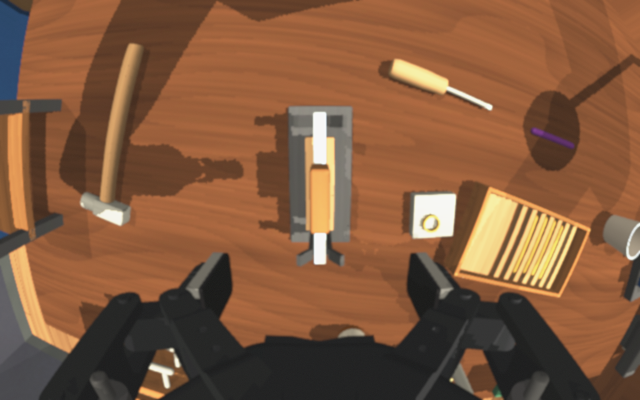

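The rake hangs in both notches, crossbar (320,112) to (320,263). The rods lie in the grooves near (540,245), and nothing else has moved.

```bash
python3 -c "
from rig import r
print(r.finish_job())"
```

```text
the job is handed in; nothing more can be done
None
```

The job is handed in: one pass of the rake at about 5 N laid all four brass rods in the grooves, the rake hangs back in its stand released, the bystanders in view look undisturbed, and it took about 25 s of the 64 s allowed.

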